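Put away the button sample boards and book them in

ROBOT

A 7-joint arm with a two-finger parallel gripper is mounted at the origin on the work surface. World frame = base frame: x ahead of the robot, y to its left, z up, the work surface at z = 0. Lengths are in m, angles in rad, forces in N, time in s.
With the tool pointing down it reaches from about 0.4 to 0.875 m from the base axis. Payload 19.3 kg.
Tool frame: the origin (TCP) lies between the finger pads; the fingertips stand 17 mm ahead of it and the grasp point (between the pads) lies 2 mm behind it; z points along the fingers, y is the line along which they close (so a half turn about z gives the same grasp; the last joint's range is limited). The gripper opens to 85 mm and grips with 20 to 120 N. Pads are 22 mm wide; open, the fingers measure 114 mm over their backs; the gripper's body (76 mm by 85 mm) begins 54 mm behind the grasp point. The pads swing forward as they close: fully open they stand 13 mm farther back than shut.
Start: joints at [1.223, 0.521, -0.036, 1.599, 0.021, 1.021, -0.113], TCP at [0.171, -0.601, 0.212] pointing down, gripper open.
Joint ranges: [-2.91, 2.91], [-0.3, 2.13], [-1.5, 1.42], [0.17, 2.43], [-1.26, 4.41], [0.16, 1.93], [-2.52, 2.52]. Speed limits (rad/s): [1.89, 1.89, 2.39, 2.39, 3.01, 3.01, 3.01].

INTERFACE

Orientations are given as [roll, pitch, yaw] about the fixed x, y, z axes, in that order (R = Rz(yaw) Ry(pitch) Rx(roll)).
In Python, from workcell import bot gives the robot as it stands.
- The arm moves only by the shell command python3 -m inch 'ROWS' [FORCE]. ROWS is JSON, a list of rows, each a list of 7 numbers: the shift along the tool's x, y, z in units of 200 mm (1.0 is 200 mm), then the turn, a rotation vector about the tool's x, y, z in units of 90 degrees (1.0 is 90 degrees), then the opening, from 0 (shut) to 1 (fully open). In form: [[x, y, z, rx, ry, rz, grip], ...]. A call has 1 to 20 rows; each row is the pose to reach, as a shift and turn from the pose commanded when the call began, along the tool's axes at that moment; what a row does not reach only later rows make up. A row lasts 1/8 s, in which the tool goes at most 62.5 mm and 10.7 degrees, less where a joint would pass 70% of its speed; a pose out of reach is approached as far as the arm can. A call with a number of a shift or a turn outside -1 to 1 is refused whole. A call with a gripper value outside its range is refused whole. The fingers move at their own pace and stop on an object; FORCE is the grip in N (left out, the last holds). Time passes only in rows, so rows that repeat a pose let the fingers close. It gives the time, the measured TCP pose, the force, the opening and the grip force at its end, in the units of the state.
- bot.observe(): the state, without advancing time (a new reading comes with each control period).
- bot.grab_frame(name): name is "scene" or "top" or "wrist"; returns a dict with "img" (384x512x3 uint8, red, green, blue), "z_map" (384x512 float32, m along the optical axis (not along the pixel's ray), 0 where there is no reading), "vfov" (degrees; the focal length in pixels is half the picture's height over the tangent of half this angle, whatever the lens; pixels are square), "cx", "cy" (the principal point, pixels), "rvec" (rotation vector, rad) and "tvec" (3), from world to camera coordinates, as OpenCV has them. Camera axes: x right, y down, z forward; pixel columns grow to the right and rows downward; lengths in m; the calibration is good to about 2 mm. A picture is of the moment at which its call begins.
- bot.job_done(): hands the job in; it is judged then, once.
The state is a dict: "clock": time; "qpos": joint angles; "qd": joint speeds; "joint_efforts": joint torques, N m; "position": TCP position; "tool_rot": TCP orientation; "force": force on the tool from outside, world axes, zero at the start; "moment": the same for the moment, N m; "grip_width": finger opening in m; "finger_force": force on a finger pad.
Only numpy, scipy, OpenCV 4.12 (cv2) and the standard library are available. Lean on these libraries where they do the work, as an engineer would, in place of code of your own. Each camera call takes 0.05 s, during which the arm holds its last target. There are 200 camera calls.

TASK

Put the button sample boards that are out on the cart back into the sample cabinet: slide each one into the bay under the index tile of its own colour, fully home against the back of the bay. When they are all in, pick up the bar-code reader, aim its window squarely at the middle of the cabinet's white bar-code label from about 10 cm away, keep it there quite still for a good second and a half to book them in, and lay the reader back on its black rubber pad, right side up. Leave the other things on the cart where they are, and do not tip them over.

Things in the scene. Friction and masses are not known exactly. Their poses are not given: they have to be found in the camera images.
- board_red: red button sample board: a stiff plastic slab 140 x 48 x 14 mm with a row of five buttons let into its top, 90 g; may be absent. Origin at the centre of its underside, x along its 140 mm length, z up out of the button side; its two ends are alike and either may go in first.
- board_blue: blue button sample board: a stiff plastic slab 140 x 48 x 14 mm with a row of five buttons let into its top, 90 g; may be absent. Origin at the centre of its underside, x along its 140 mm length, z up out of the button side; its two ends are alike and either may go in first.
- board_yellow: yellow button sample board: a stiff plastic slab 140 x 48 x 14 mm with a row of five buttons let into its top, 90 g; may be absent. Origin at the centre of its underside, x along its 140 mm length, z up out of the button side; its two ends are alike and either may go in first.
- board_green: green button sample board: a stiff plastic slab 140 x 48 x 14 mm with a row of five buttons let into its top, 90 g; may be absent. Origin at the centre of its underside, x along its 140 mm length, z up out of the button side; its two ends are alike and either may go in first.
- tile_red: red index tile 30 x 56 x 6 mm, fixed on the cabinet roof over the bay of the red board. Origin at the centre of its underside, on the bay's centre line, 20 mm inside its mouth, 23 mm above its floor; x points into the bay, z up. The bay is 51 mm wide, 17 mm high, 110 mm deep to its closed back, so a board fully home sticks out 30 mm and has its origin at x 20, y 0, z -23 mm from this one.
- tile_blue: blue index tile 30 x 56 x 6 mm, fixed on the cabinet roof over the bay of the blue board. Origin at the centre of its underside, on the bay's centre line, 20 mm inside its mouth, 23 mm above its floor; x points into the bay, z up. The bay is 51 mm wide, 17 mm high, 110 mm deep to its closed back, so a board fully home sticks out 30 mm and has its origin at x 20, y 0, z -23 mm from this one.
- tile_yellow: yellow index tile 30 x 56 x 6 mm, fixed on the cabinet roof over the bay of the yellow board. Origin at the centre of its underside, on the bay's centre line, 20 mm inside its mouth, 23 mm above its floor; x points into the bay, z up. The bay is 51 mm wide, 17 mm high, 110 mm deep to its closed back, so a board fully home sticks out 30 mm and has its origin at x 20, y 0, z -23 mm from this one.
- tile_green: green index tile 30 x 56 x 6 mm, fixed on the cabinet roof over the bay of the green board. Origin at the centre of its underside, on the bay's centre line, 20 mm inside its mouth, 23 mm above its floor; x points into the bay, z up. The bay is 51 mm wide, 17 mm high, 110 mm deep to its closed back, so a board fully home sticks out 30 mm and has its origin at x 20, y 0, z -23 mm from this one.
- cabinet: low grey cabinet, fixed, 314 mm wide (y), roof 68 mm high and 122 mm deep: four open bays 76 mm apart, with rounded door posts, over a tier of shut drawers. Origin on the cart top under the middle of the row of bay mouths; x points into the bays. Before the mouths a flat deck, 45 mm above the cart top and level with the bay floors, reaches 110 mm towards the robot.
- stock_label (a point): centre of the cabinet's white bar-code label, 82 x 52 mm, on a holder at the back of the roof, 94 mm above the cart top, sloping at 45 degrees to face the robot and up. z points straight out of the label, y along its width.
- reader: hand-held bar-code reader: a black bar 150 x 42 x 30 mm with a yellow nose, 200 g. Origin at the centre of its underside, x along it to the nose, z up. It reads by itself when aimed.
- reader_eye (a point): centre of the reader's red window, under the nose, 64 mm ahead of the reader's origin and 9 mm above its underside. z is the line of sight, 45 degrees forward and down when the reader lies level; y as the reader's y.
- pad: black rubber pad of the reader, fixed, 220 x 120 x 3 mm. Origin at the centre of its underside, x along its 220 mm.
- clip_board: plywood clip board 230 x 150 mm, 30 mm high at its spring clip, which pinches two black buckles; origin at the centre of its underside; a bystander
- button_gauge: tarnished steel button gauge 150 x 57 mm, 9 mm high; origin at the underside of its bar's centre; a bystander
- spool: walnut spool, 60 mm across, 90 mm tall; origin at the centre of its underside; a bystander
- button_jar: blue glass jar of coat buttons, 80 mm across, 106 mm tall; origin at the centre of its underside; a bystander
- toggle: antler toggle 76 mm long, 25 mm thick, lying; origin at its underside; a bystander
- spotter_bottle: white spotting bottle, 52 mm across, 150 mm tall; origin at the centre of its underside; a bystander
Mind the look-alikes: they are no part of the job. Several things have the shape of the reader; the one meant has the colours described above. There is more than one size of the board_blue; the one meant has the size given above.

How it is judged:
On the way, in this order (a step that is already met when the one before it is completed fails the run):
1. every board that is out is fully home in the bay of its own colour (x of board_red in the frame of tile_red between 0.015 and 0.026 m and y of board_red in the frame of tile_red between -0.005 and 0.005 m and z of board_red in the frame of tile_red between -0.03 and -0.017 m and angle between the x axis of board_red and the x axis of tile_red, either way round below 0.08 rad and x of board_blue in the frame of tile_blue between 0.015 and 0.026 m and y of board_blue in the frame of tile_blue between -0.005 and 0.005 m and z of board_blue in the frame of tile_blue between -0.03 and -0.017 m and angle between the x axis of board_blue and the x axis of tile_blue, either way round below 0.08 rad and x of board_yellow in the frame of tile_yellow between 0.015 and 0.026 m and y of board_yellow in the frame of tile_yellow between -0.005 and 0.005 m and z of board_yellow in the frame of tile_yellow between -0.03 and -0.017 m and angle between the x axis of board_yellow and the x axis of tile_yellow, either way round below 0.08 rad and x of board_green in the frame of tile_green between 0.015 and 0.026 m and y of board_green in the frame of tile_green between -0.005 and 0.005 m and z of board_green in the frame of tile_green between -0.03 and -0.017 m and angle between the x axis of board_green and the x axis of tile_green, either way round below 0.08 rad), for 0.2 s.
2. the reader is aimed squarely at the middle of the bar-code label from about 10 cm and held still for a second (z of stock_label in the frame of reader_eye between 0.05 and 0.16 m and x of stock_label in the frame of reader_eye between -0.02 and 0.02 m and y of stock_label in the frame of reader_eye between -0.02 and 0.02 m and angle between the z axis of reader_eye and the z axis of stock_label, either way round below 0.3 rad and linear speed of reader below 0.03 m/s), for 1 s.
At the end, for the whole second after the job is handed in: Each board present is flat in the bay of its colour, within 5 mm of its back; the reader is level, face up, at rest, within 45 mm of the pad's middle each way. Before: reader held 1 s below 30 mm/s, label 50 to 160 mm off, within 20 mm of its sight line in x and y, within 17 degrees of square (all of step 1 and x of reader in the frame of pad between -0.045 and 0.045 m and y of reader in the frame of pad between -0.045 and 0.045 m and z of reader in the frame of pad below 0.008 m and angle between reader's own z axis and vertical below 0.1 rad and linear speed of reader below 0.02 m/s); the robot touches nothing.
It fails at once if one of the other things on the cart is pushed more than 40 mm away (distance of any of clip_board, button_gauge, spool, button_jar, toggle, spotter_bottle from where it was at the start of the episode above 0.04 m).
It fails at once if the spool, the jar or the bottle is tipped over (angle between any of spool, button_jar, spotter_bottle's own z axis and vertical above 0.7 rad).
Of board_red, board_blue, board_yellow, board_green only 2 to 3 are there at a start; the rules pass over those that are not, and their reading is None.
At some moment in a run one of board_red, board_blue, board_yellow, board_green, reader may be knocked a few centimetres aside while the robot is not near it.
Once in a run the grip may slacken for a moment while it holds something.
It also fails if it takes over 210 s, if anything falls off the work surface, if the arm or the gripper's body presses on something with over 40 N, if the wrist force passes 120 N, or if a joint passes its speed limit or range.

## Working session

There is one attempt and no reset: what is moved stays moved. The work goes in short steps, Python scripts to look and compute and a shell command to move; the robot and the scene stay as the last step left them, time stands still between calls to the robot, and variables do not carry over. Pictures are saved under pics/ and viewed, at most 14 in all, crops included, and the job is handed in when it is done.

```bash
mkdir -p pics
cat > h.py <<'E'
import numpy as np, cv2
from scipy.spatial.transform import Rotation as R
from workcell import bot
def cam(name, save=None):
    f=bot.grab_frame(name); img=f["img"]; h=img.shape[0]
    f["F"]=h/2/np.tan(np.radians(f["vfov"])/2)
    f["R"]=R.from_rotvec(np.array(f["rvec"]).ravel()).as_matrix(); f["t"]=np.array(f["tvec"]).ravel()
    if save: cv2.imwrite("pics/"+save,img[:,:,::-1])
    return f
def ray(f,u,v):
    d=f["R"].T@np.array([(u-f["cx"])/f["F"],(v-f["cy"])/f["F"],1.]); return -f["R"].T@f["t"],d
def onz(f,u,v,z):
    o,d=ray(f,u,v); return o+d*(z-o[2])/d[2]
def pts(f):
    v,u=np.mgrid[:f["img"].shape[0],:f["img"].shape[1]]; z=f["z_map"]
    c=np.stack([(u-f["cx"])/f["F"]*z,(v-f["cy"])/f["F"]*z,z],-1)
    return (c-f["t"])@f["R"]
def proj(f,p):
    c=f["R"]@np.array(p)+f["t"]; return f["F"]*c[:2]/c[2]+[f["cx"],f["cy"]]
def pose():
    s=bot.observe(); return np.array(s["position"]),s["tool_rot"],s
E
python3 - <<'E'
from h import *
for n in ("scene","top"):
    f=cam(n,n+"0.png"); print(n,f["F"],-f["R"].T@f["t"],f["R"].tolist())
s=bot.observe(); print({k:np.round(v,3).tolist() for k,v in s.items()})
a=[cv2.imread(f"pics/{n}0.png") for n in("scene","top")]
E
```

```text
scene 422.95133393891837 [ 1.62423898 -0.84176316  0.97864199] [[0.5670463309903903, 0.8233355050209122, 0.024023003190600745], [0.45357284598816816, -0.2877732074262799, -0.8434798482890888], [-0.6875537301858887, 0.48918833516300264, -0.5366233696438495]]
top 395.3102439200927 [ 0.28850863 -0.0520488   1.20688745] [[-0.0011013786481354026, -0.9999806245180278, 0.006126789828906576], [-0.9832727932179697, -3.2972313229278054e-05, -0.18213899371127956], [0.1821356666949239, -0.006224909747194876, -0.9832537055186896]]
{'clock': 0.1, 'qpos': [1.223, 0.522, -0.036, 1.6, 0.021, 1.021, -0.113], 'qd': [-0.001, -0.002, -0.002, 0.0, -0.001, 0.001, 0.0], 'joint_efforts': [0.003, -92.85, 1.984, -37.053, 0.018, 0.005, 0.0], 'position': [0.171, -0.601, 0.211], 'tool_rot': [-3.141, 0.0, 0.278], 'force': [-0.268, -0.162, 0.34], 'moment': [-0.001, 0.004, 0.008], 'finger_force': 0.0, 'grip_width': 0.085}
```

View pics/top0.png

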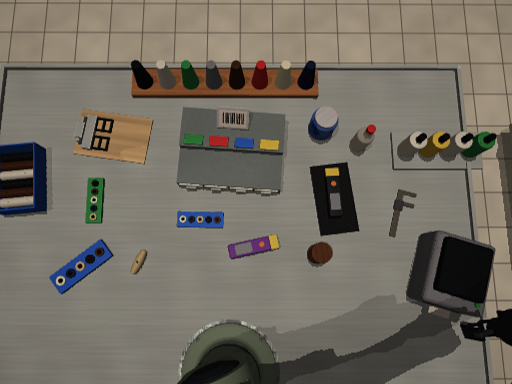

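View pics/scene0.png

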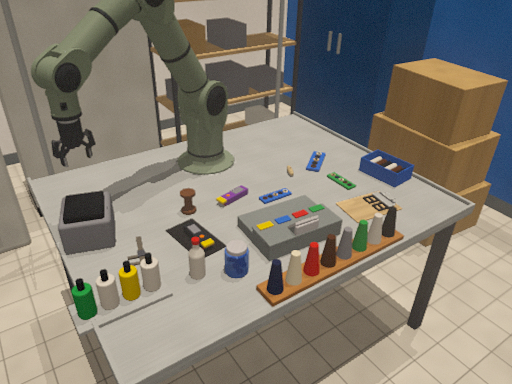

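The top view shows a green board at (95,200), a 46 px blue board at (200,219) and an oversized blue look-alike at (82,266). The reader is on its pad at (335,198), a purple look-alike at (254,246), and tiles G, R, B, Y at (193..270,140). The scene view agrees.

```bash
cat >> h.py <<'E'
HUE={"green":(45,85),"blue":(100,125),"yellow":(20,33),"red":(0,8),"purple":(130,160)}
def blobs(f,col,lo=60,smin=110,vmin=60):
    hsv=cv2.cvtColor(f["img"],cv2.COLOR_RGB2HSV); a,b=HUE[col]
    m=cv2.inRange(hsv,(a,smin,vmin),(b,255,255)); 
    if col=="red": m|=cv2.inRange(hsv,(172,smin,vmin),(180,255,255))
    cs,_=cv2.findContours(m,cv2.RETR_EXTERNAL,cv2.CHAIN_APPROX_NONE)
    return [c[:,0,:].astype(float) for c in cs if cv2.contourArea(c)>lo]
def rect(f,c,z):
    P=np.array([onz(f,u,v,z)[:2] for u,v in c]).astype(np.float32)
    r=cv2.boxPoints(cv2.minAreaRect(P)); e=r[1]-r[0]; g=r[2]-r[1]
    if np.hypot(*e)<np.hypot(*g): e,g=g,e
    ang=(np.degrees(np.arctan2(e[1],e[0]))+90)%180-90
    return r.mean(0),np.hypot(*e),np.hypot(*g),ang
E
python3 - <<'E'
from h import *
f=cam("top"); P=pts(f)
for col in HUE:
    for c in blobs(f,col):
        m=c.mean(0); u,v=m.astype(int); 
        z=np.median(P[v-2:v+3,u-2:u+3,2]); r=rect(f,c,z)
        print(col,m.round(),"z%.3f"%z,r[0].round(4),"%.3f x %.3f ang %.1f"%r[1:])
for n,(u,v) in dict(label=(233,118),pad=(320,175),reader=(335,205),roof=(230,160),deck=(230,178)).items(): print(n,P[v,u].round(4))
E
```

```text
green [ 94. 200.] z0.014 [0.5009 0.4161] 0.137 x 0.046 ang 0.5
green [193. 139.] z0.074 [0.6753 0.11  ] 0.055 x 0.029 ang 85.8
green [485. 140.] z0.118 [ 0.6575 -0.74  ] 0.047 x 0.046 ang 26.4
blue [ 80. 266.] z0.019 [0.3019 0.4406] 0.183 x 0.062 ang -52.1
blue [200. 219.] z0.014 [0.4402 0.0914] 0.140 x 0.046 ang 90.0
blue [ 25. 176.] z0.046 [0.5681 0.6402] 0.205 x 0.103 ang 5.7
blue [244. 143.] z0.074 [ 0.6637 -0.0422] 0.055 x 0.030 ang 86.1
yellow [274. 242.] z0.030 [ 0.3725 -0.1308] 0.042 x 0.024 ang 11.2
yellow [332. 171.] z0.032 [ 0.5861 -0.3106] 0.042 x 0.026 ang -85.1
yellow [269. 144.] z0.073 [ 0.6598 -0.1175] 0.054 x 0.031 ang 89.7
yellow [436. 144.] z0.110 [ 0.6467 -0.5927] 0.101 x 0.052 ang -56.6
red [218. 141.] z0.075 [0.6698 0.0339] 0.056 x 0.032 ang 85.8
red [257.  73.] z0.104 [ 0.8721 -0.0814] 0.093 x 0.029 ang -21.1
purple [249. 247.] z0.030 [ 0.356  -0.0574] 0.123 x 0.041 ang -77.4
label [ 0.7327 -0.0101  0.096 ]
pad [ 0.5818 -0.2804  0.0026]
reader [ 0.4821 -0.3176  0.0294]
roof [ 6.172e-01 -1.000e-04  4.860e-02]
deck [ 5.615e-01 -5.000e-04  4.750e-02]
```

```bash
cat >> h.py <<'E'
def step(p,yaw,tilt=None):
    """row from here to world position p, tool down with yaw (deg) [or rotation matrix tilt]"""
    s=bot.observe(); A=R.from_euler("xyz",s["tool_rot"])
    B=R.from_euler("xyz",[np.pi,0,np.radians(yaw)]) if tilt is None else R.from_matrix(tilt)
    d=A.inv().apply(np.array(p)-s["position"])/0.2; w=(A.inv()*B).as_rotvec()/(np.pi/2)
    print("row",d.round(3).tolist(),w.round(3).tolist())
E
python3 -c "
from h import *
step([.36,-.45,.25],40); step([.45,-.05,.25],80)"
```

```text
row [1.114, -0.467, -0.194] [-0.0, -0.0, -0.268]
row [2.095, -2.267, -0.192] [-0.0, -0.0, -0.712]
```

```bash
python3 -m inch '[[0.3,-0.13,-0.2,0,0,-0.1,1],[0.6,-0.26,-0.2,0,0,-0.2,1],[0.9,-0.4,-0.2,0,0,-0.27,1],[1,-0.47,-0.2,0,0,-0.27,1],[1,-0.6,-0.2,0,0,-0.27,1],[1,-0.8,-0.2,0,0,-0.27,1],[1,-0.8,-0.2,0,0,-0.27,1]]'; python3 -c "
from h import *
step([.44,-.1,.25],80)"
```

```text
clock: 1.02
position: [0.3195, -0.3904, 0.2519]
tool_rot: [-3.141, 0.0, 0.704]
force: [-0.1, -1.2, 0.0]
grip_width: 0.0853
finger_force: 0.0
row [1.399, -0.717, 0.01] [-0.0, -0.0, -0.441]
```

```bash
python3 -m inch '[[0.3,-0.2,0,0,0,-0.1,1],[0.6,-0.4,0,0,0,-0.2,1],[0.9,-0.5,0,0,0,-0.3,1],[1,-0.7,0,0,0,-0.4,1],[1,-0.7,0,0,0,-0.44,1],[1,-0.7,0,0,0,-0.44,1],[1,-0.7,0,0,0,-0.44,1]]'; python3 -c "
from h import *
step([.44,.09,.25],90)"
```

```text
clock: 1.9
position: [0.3823, -0.157, 0.2515]
tool_rot: [-3.142, -0.0, 1.39]
force: [0.4, 0.1, -0.3]
grip_width: 0.0854
finger_force: 0.0
row [1.267, 0.062, 0.008] [-0.0, -0.0, -0.115]
```

```bash
python3 -m inch '[[0.3,-0.1,0,0,0,-0.1,1],[0.6,-0.05,0,0,0,-0.115,1],[0.9,0,0,0,0,-0.115,1],[1,0.06,0,0,0,-0.115,1],[1,0.06,0,0,0,-0.115,1],[1,0.06,0,0,0,-0.115,1]]'
python3 - <<'E'
from h import *
f=cam("wrist","w1.png"); print(-f["R"].T@f["t"])
P=pts(f)
for c in blobs(f,"blue",300):
    m=c.mean(0);u,v=m.astype(int); r=rect(f,c,.014); print(m.round(),np.median(P[v-3:v+4,u-3:u+4,2]).round(3),r)
t=cam("top")
for c in blobs(t,"blue",300)+blobs(t,"green",300): print(rect(t,c,.014))
E
```

```text
clock: 2.65
position: [0.4291, 0.0374, 0.2513]
tool_rot: [-3.141, 0.0, 1.572]
force: [0.6, -0.4, -0.4]
grip_width: 0.0856
finger_force: 0.0
[0.42970696 0.12040868 0.41432232]
[437. 226.] 0.075 (array([ 0.7020949 , -0.06981528], dtype=float32), np.float32(0.066427074), np.float32(0.038135678), np.float32(85.86119))
[268. 114.] 0.015 (array([0.4399362 , 0.09225689], dtype=float32), np.float32(0.1380355), np.float32(0.04734897), np.float32(89.00473))
(array([0.30235404, 0.44164377], dtype=float32), np.float32(0.18520807), np.float32(0.063086234), np.float32(-52.23253))
(array([0.50089633, 0.415885  ], dtype=float32), np.float32(0.13715355), np.float32(0.046255883), np.float32(0.7062988))
```

View pics/w1.png

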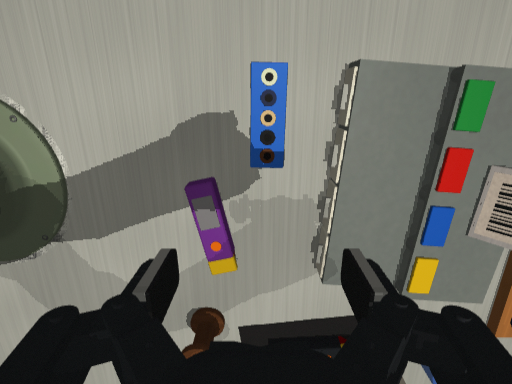

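The blue board is at (268,114) in the wrist view, 138 × 47 mm, so it is the right size. It agrees with the top view.

```bash
python3 -c "
from h import *
step([.440,.1465,.020],89.5)"
```

```text
row [0.546, 0.055, 1.158] [-0.0, 0.0, 0.006]
```

```bash
python3 -m inch '[[0.3,0.055,0.2,0,0,0.006,1],[0.546,0.055,0.4,0,0,0.006,1],[0.546,0.055,0.7,0,0,0.006,1],[0.546,0.055,0.9,0,0,0.006,1],[0.546,0.055,0.9,0,0,0.006,1]]' 60; python3 -c "
from h import *
step([.440,.1465,.020],89.5)"
```

```text
clock: 3.38
position: [0.4384, 0.1466, 0.0698]
tool_rot: [-3.137, 0.002, 1.564]
force: [0.5, 0.5, 0.4]
grip_width: 0.0853
finger_force: 0.0
row [-0.0, 0.009, 0.249] [-0.003, 0.001, 0.001]
```

```bash
python3 -m inch '[[0,0.008,0.12,0,0,0,1],[0,0.008,0.2,0,0,0,1],[0,0.008,0.25,0,0,0,1],[0,0.008,0.25,0,0,0,1],[0,0.008,0.25,0,0,0,0.3],[0,0.008,0.25,0,0,0,0.3],[0,0.008,0.25,0,0,0,0.3],[0,0.008,0.25,0,0,0,0.3],[0,0.008,0.25,0,0,0,0.3],[0,0.008,0.25,0,0,0,0.3]]' 70
```

```text
clock: 4.62
position: [0.4416, 0.1477, 0.0216]
tool_rot: [-3.142, -0.0, 1.564]
force: [0.5, 0.3, -0.2]
grip_width: 0.0255
finger_force: 0.0
```

Run:
```python
from h import *
f=cam("wrist","w2.png")
for c in blobs(f,"blue",300): print(c.mean(0),rect(f,c,.014))
t=cam("top")
for c in blobs(t,"blue",200): print(c.mean(0),rect(t,c,.014))
```

```text
[257.995338  269.4032634] (array([0.44065544, 0.10821138], dtype=float32), np.float32(0.11679145), np.float32(0.046907812), np.float32(89.001434))
[ 80.89855072 265.7826087 ] (array([0.30228105, 0.44163537], dtype=float32), np.float32(0.18512459), np.float32(0.063287), np.float32(-52.071922))
```

View pics/w2.png

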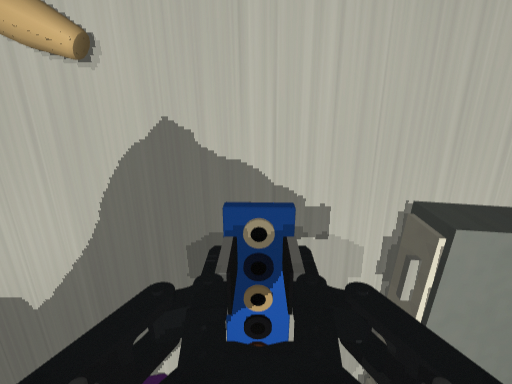

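The fingers closed above the board: the pads swing back when apart, so the tips stood too high. The board has not moved. I'll reopen and go about 7 mm lower.

```bash
python3 -m inch '[[0,0,-0.1,0,0,0,1],[0,0,-0.1,0,0,0,1],[0,0,-0.1,0,0,0,1],[0,0,-0.1,0,0,0,1],[0,0,0,0,0,0,1],[0,0,0.035,0,0,0,1],[0,0,0.035,0,0,0,1],[0,0,0.035,0,0,0,0.45],[0,0,0.035,0,0,0,0.45],[0,0,0.035,0,0,0,0.45],[0,0,0.035,0,0,0,0.45],[0,0,0.035,0,0,0,0.45]]' 70
```

```text
clock: 6.22
position: [0.4417, 0.1477, 0.0147]
tool_rot: [3.142, -0.0, 1.564]
force: [0.6, -0.6, -0.6]
grip_width: 0.0384
finger_force: 0.0
```

Run:
```python
from h import *
f=cam("wrist","w3.png"); P=pts(f)
print(P[235:330:8,200:310:6,2].round(3))
s=cam("scene"); u,v=proj(s,[.44,.12,.03]); u,v=int(u),int(v); print(u,v)
c=s["img"][max(0,v-60):v+60,max(0,u-80):u+80]; 
a=np.hstack([cv2.resize(f["img"][190:384,130:390],(390,291)),cv2.resize(c,(388,291))]); cv2.imwrite("pics/w3b.png",a[:,:,::-1])
```

```text
[[0.001 0.001 0.002 0.001 0.012 0.011 0.011 0.012 0.015 0.014 0.015 0.015
  0.015 0.012 0.012 0.01  0.001 0.    0.001]
 [0.    0.    0.047 0.047 0.04  0.012 0.011 0.012 0.015 0.015 0.014 0.015
  0.015 0.012 0.011 0.013 0.042 0.047 0.047]
 [0.048 0.048 0.056 0.057 0.041 0.011 0.012 0.011 0.012 0.015 0.014 0.014
  0.013 0.012 0.012 0.013 0.045 0.056 0.055]
 [0.056 0.062 0.062 0.063 0.042 0.011 0.012 0.011 0.012 0.014 0.013 0.012
  0.011 0.013 0.012 0.011 0.046 0.062 0.062]
 [0.062 0.068 0.069 0.064 0.043 0.012 0.011 0.012 0.015 0.015 0.014 0.015
  0.015 0.012 0.012 0.012 0.048 0.066 0.07 ]
 [0.076 0.074 0.074 0.064 0.045 0.012 0.012 0.01  0.015 0.014 0.015 0.015
  0.014 0.012 0.012 0.178 0.049 0.067 0.074]
 [0.081 0.081 0.074 0.065 0.011 0.011 0.013 0.012 0.014 0.015 0.014 0.015
  0.012 0.012 0.012 0.012 0.05  0.068 0.075]
 [0.086 0.086 0.074 0.066 0.011 0.012 0.011 0.011 0.012 0.012 0.012 0.012
  0.012 0.012 0.011 0.012 0.001 0.069 0.075]
 [0.092 0.09  0.074 0.068 0.011 0.012 0.012 0.012 0.015 0.015 0.016 0.015
  0.013 0.013 0.012 0.011 0.    0.07  0.076]
 [0.101 0.101 0.075 0.069 0.001 0.011 0.012 0.011 0.015 0.014 0.016 0.015
  0.014 0.011 0.012 0.012 0.001 0.072 0.077]
 [0.105 0.104 0.074 0.001 0.001 0.012 0.012 0.012 0.011 0.014 0.015 0.015
  0.011 0.012 0.011 0.012 0.001 0.    0.105]
 [0.108 0.108 0.108 0.001 0.001 0.013 0.011 0.012 0.011 0.015 0.014 0.012
  0.012 0.012 0.012 0.011 0.001 0.    0.108]]
280 188
```

View pics/w3b.png

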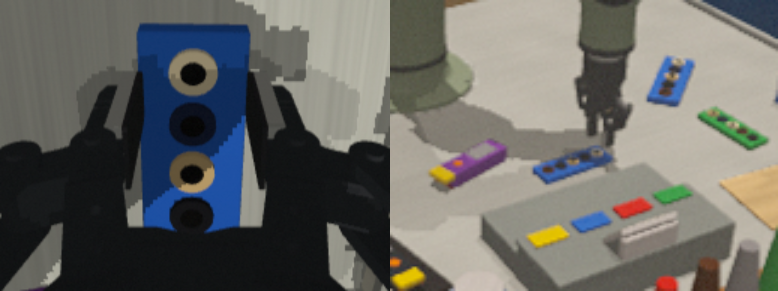

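Run:
```python
from h import *
f=cam("wrist"); P=pts(f)
for v in (243,251,259,275):
    row=P[v]; m=(row[:,2]>.03)&(row[:,2]<.06)
    i=np.where(m)[0]; L=i[i<258]; Rr=i[i>258]; a,b=row[L.max()],row[Rr.min()]
    print(v,L.max(),Rr.min(),a.round(4),b.round(4))
# profile down the left finger's inner edge: lowest non-board points close to finger
q=P[190:340,170:350].reshape(-1,3); h=q[(q[:,2]>.018)&(q[:,2]<.05)]; print(h[:,2].min(), np.round(h[np.argsort(h[:,2])[:8]],3))
```

```text
243 224 295 [0.4229 0.1549 0.0393] [0.4615 0.1546 0.0391]
251 225 294 [0.4228 0.1485 0.0368] [0.4614 0.1484 0.0369]
259 225 294 [0.4228 0.1444 0.0384] [0.4613 0.1443 0.0385]
275 224 295 [0.423  0.1395 0.0464] [0.4614 0.1383 0.0449]
0.03591980953673579 [[0.461 0.151 0.036]
 [0.461 0.15  0.036]
 [0.423 0.15  0.036]
 [0.423 0.152 0.037]
 [0.423 0.151 0.037]
 [0.423 0.149 0.037]
 [0.461 0.148 0.037]
 [0.423 0.148 0.037]]
```

The pads at 38 mm are still above the board top, so I'll find the tip height by contact: open to 58 mm and descend in small steps.

```bash
python3 -m inch '[[0,0,-0.1,0,0,0,0.7],[0,0,-0.1,0,0,0,0.7],[0,0,-0.1,0,0,0,0.7],[0,0,-0.05,0,0,0,0.7],[0,0,0,0,0,0,0.7],[0,0,0.01,0,0,0,0.7],[0,0,0.01,0,0,0,0.7]]'; python3 -m inch '[[0,0,0.01,0,0,0,0.7],[0,0,0.02,0,0,0,0.7],[0,0,0.02,0,0,0,0.7]]';python3 -m inch '[[0,0,0.01,0,0,0,0.7],[0,0,0.01,0,0,0,0.7]]'; python3 -c "
from h import *
f=cam('wrist'); P=pts(f); q=P[190:340,130:390].reshape(-1,3); h=q[(q[:,2]>.018)&(q[:,2]<.05)]; print(np.round(h[np.argsort(h[:,2])[:5]],3))"
```

```text
clock: 7.25
position: [0.4414, 0.1478, 0.0123]
tool_rot: [-3.141, 0.0, 1.565]
force: [0.3, 0.6, 0.3]
grip_width: 0.0598
finger_force: 0.0
clock: 7.62
position: [0.4416, 0.1476, 0.0085]
tool_rot: [-3.142, 0.0, 1.564]
force: [0.8, 0.8, -0.1]
grip_width: 0.0595
finger_force: 0.0
clock: 7.88
position: [0.4416, 0.1476, 0.0065]
tool_rot: [-3.141, 0.0, 1.564]
force: [0.1, -0.3, 0.6]
grip_width: 0.0597
finger_force: 0.0
[[0.472 0.147 0.032]
 [0.472 0.153 0.032]
 [0.412 0.147 0.032]
 [0.412 0.147 0.032]
 [0.412 0.153 0.032]]
```

```bash
for i in 1 2; do python3 -m inch '[[0,0,0.008,0,0,0,0.7],[0,0,0.015,0,0,0,0.7],[0,0,0.015,0,0,0,0.7]]' | grep -E "posi|force"; done
python3 - <<'E'
from h import *
f=cam("wrist","w4.png"); P=pts(f); s=bot.observe(); print(s["position"],s["tool_rot"])
for z in (0,.01,.02,.03,.04): print(z,proj(f,[.4416-.03,.1586,z]),proj(f,[.4416-.03,.1366,z]))
cv2.imwrite("pics/w4.png",cv2.resize(f["img"][180:384,120:400],None,fx=2.5,fy=2.5)[:,:,::-1])
E
```

```text
position: [0.4415, 0.1476, 0.0035]
force: [-0.6, -0.6, -0.4]
finger_force: 0.0
position: [0.4415, 0.1477, 0.0005]
force: [0.5, 0.0, 0.7]
finger_force: 0.0
[0.4415865  0.14765456 0.00054868] [-3.14147347e+00  3.12665698e-05  1.56434533e+00]
0 [210.58564786 218.09925211] [212.65727228 249.27931601]
0.01 [207.81718355 224.97371428] [210.11204609 257.55710916]
0.02 [204.71927724 232.66622439] [207.27684645 266.77797774]
0.03 [201.22940433 241.3320393 ] [204.09912572 277.11282148]
0.04 [197.26814962 251.16835739] [200.51282343 288.77648761]
```

View pics/w4.png

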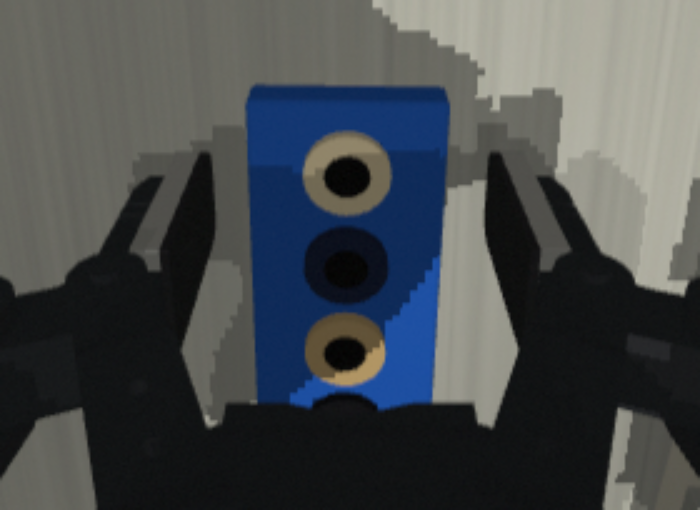

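The tips project at about z ≈ 0.03 while the TCP reads 0.0005: pixel (202,241) in the full frame matches the z = 0.03 projection. So the fingertips really are about 28 mm behind the reported TCP. I'll keep descending with the force watched.

```bash
python3 -m inch '[[0,0,0.03,0,0,0,0.7],[0,0,0.06,0,0,0,0.7],[0,0,0.09,0,0,0,0.7],[0,0,0.09,0,0,0,0.7]]' | grep -E "posi|force"
python3 - <<'E'
from h import *
f=cam("wrist"); P=pts(f); im=f["img"]
# pad tip: lower edge of the dark finger, follow column of depth
for u in (196,200,204,208): print(u,[(v,P[v,u,2].round(3)) for v in range(222,262,4)])
for z in (0,.005,.01,.015,.02): print(z,proj(f,[.4416-.03,.1586,z]))
E
```

```text
position: [0.4413, 0.1476, -0.018]
force: [-0.1, 0.9, 0.1]
finger_force: 0.0
196 [(222, np.float64(0.001)), (226, np.float64(0.0)), (230, np.float64(0.0)), (234, np.float64(0.145)), (238, np.float64(0.0)), (242, np.float64(0.014)), (246, np.float64(0.018)), (250, np.float64(0.022)), (254, np.float64(0.025)), (258, np.float64(0.028))]
200 [(222, np.float64(-0.0)), (226, np.float64(0.001)), (230, np.float64(0.001)), (234, np.float64(0.001)), (238, np.float64(0.0)), (242, np.float64(0.013)), (246, np.float64(0.018)), (250, np.float64(0.018)), (254, np.float64(0.019)), (258, np.float64(0.02))]
204 [(222, np.float64(0.002)), (226, np.float64(0.001)), (230, np.float64(0.001)), (234, np.float64(0.001)), (238, np.float64(0.0)), (242, np.float64(0.0)), (246, np.float64(0.009)), (250, np.float64(0.008)), (254, np.float64(0.01)), (258, np.float64(0.01))]
208 [(222, np.float64(0.0)), (226, np.float64(0.0)), (230, np.float64(-0.0)), (234, np.float64(0.001)), (238, np.float64(0.001)), (242, np.float64(0.002)), (246, np.float64(0.001)), (250, np.float64(0.0)), (254, np.float64(0.001)), (258, np.float64(0.001))]
0 [205.72067703 231.35690458]
0.005 [204.07004186 235.47894392]
0.01 [202.31603022 239.8591396 ]
0.015 [200.44861671 244.52252744]
0.02 [198.45643631 249.49748869]
```

```bash
python3 -m inch '[[0,0,0.015,0,0,0,0.7],[0,0,0.015,0,0,0,0.7],[0,0,0.015,0,0,0,0.5],[0,0,0.015,0,0,0,0.4],[0,0,0.015,0,0,0,0.3],[0,0,0.015,0,0,0,0.3],[0,0,0.015,0,0,0,0.3]]' 70
```

```text
clock: 10.15
position: [0.4417, 0.1477, -0.02]
tool_rot: [3.141, 0.0, 1.564]
force: [-2.3, 0.3, 10.8]
grip_width: 0.0463
finger_force: 70.6
```

Gripped: 46 mm at 70 N. The tips meet the table at a reading of about −0.020. Now I'll lift and turn.

```bash
python3 -m inch '[[0,0,-0.15,0,0,0,0.3],[0,0,-0.35,0,0,0,0.3],[0,0,-0.6,0,0,0,0.3],[0,0,-0.6,0,0,-0.1,0.3],[0,0,-0.6,0,0,-0.2,0.3],[0,0,-0.6,0,0,-0.3,0.3],[0,0,-0.6,0,0,-0.4,0.3],[0,0,-0.6,0,0,-0.5,0.3],[0,0,-0.6,0,0,-0.6,0.3],[0,0,-0.6,0,0,-0.7,0.3],[0,0,-0.6,0,0,-0.8,0.3],[0,0,-0.6,0,0,-0.9,0.3],[0,0,-0.6,0,0,-0.96,0.3],[0,0,-0.6,0,0,-0.96,0.3],[0,0,-0.6,0,0,-0.96,0.3]]'
python3 - <<'E'
from h import *
f=cam("wrist"); t=cam("top"); s=bot.observe(); zt=s["position"][2]+.034
print(zt)
for n,g in(("w",f),("t",t)):
    P=pts(g)
    for c in blobs(g,"blue",150): 
        m=c.mean(0); u,v=m.astype(int); print(n,m.round(),P[v-2:v+3,u-2:u+3,2].mean().round(3),rect(g,c,zt))
a=R.from_euler('z',-3.9,degrees=True).apply([1,0,0]); H=np.array([.6846,-.0433,0]); print(H-.12*a-.056*a)
E
```

```text
clock: 12.02
position: [0.4416, 0.1475, 0.0996]
tool_rot: [-3.141, -0.0, 3.07]
force: [-0.2, 0.1, -0.6]
grip_width: 0.0462
finger_force: 73.1
0.13366786093568753
w [259. 285.] 0.139 (array([0.45826682, 0.14638236], dtype=float32), np.float32(0.0726829), np.float32(0.046343226), np.float32(-4.979759))
w [508.  48.] 0.007 (array([0.34916705, 0.25491294], dtype=float32), np.float32(0.01180739), np.float32(0.004281229), np.float32(11.631729))
t [ 81. 265.] 0.018 (array([0.30094558, 0.39199668], dtype=float32), np.float32(0.16679557), np.float32(0.05693662), np.float32(-52.232506))
t [ 25. 176.] 0.046 (array([0.546823 , 0.5876253], dtype=float32), np.float32(0.19012494), np.float32(0.095044725), np.float32(5.846977))
t [244. 143.] 0.073 (array([ 0.6439342 , -0.04213118], dtype=float32), np.float32(0.05302564), np.float32(0.028508319), np.float32(86.07779))
[ 0.50900757 -0.03132931  0.        ]
```

```bash
python3 -c "
from h import *
step([.505,-.031,.10],176.1)"
```

```text
row [-0.379, -0.869, -0.001] [-0.0, 0.0, -0.002]
```

```bash
python3 -m inch '[[-0.08,-0.2,0,0,0,0,0.3],[-0.17,-0.4,0,0,0,0,0.3],[-0.26,-0.6,0,0,0,0,0.3],[-0.34,-0.8,0,0,0,0,0.3],[-0.379,-0.869,0,0,0,-0.002,0.3],[-0.379,-0.869,0,0,0,-0.002,0.3],[-0.379,-0.869,0,0,0,-0.002,0.3]]'
python3 - <<'E'
from h import *
f=cam("wrist"); t=cam("top","t2.png"); s=bot.observe(); zt=s["position"][2]+.034
for n,g in(("w",f),("t",t)):
    P=pts(g)
    for c in blobs(g,"blue",80): 
        m=c.mean(0); u,v=m.astype(int); print(n,m.round(),P[v-2:v+3,u-2:u+3,2].mean().round(3),rect(g,c,zt))
step([.505,-.031,.0265],176.1)
E
```

```text
clock: 13.0
position: [0.5049, -0.0297, 0.0997]
tool_rot: [3.141, 0.0, 3.077]
force: [-1.2, 0.4, -1.9]
grip_width: 0.046
finger_force: 73.1
w [259. 285.] 0.134 (array([ 0.5215315 , -0.03070721], dtype=float32), np.float32(0.07294471), np.float32(0.046370637), np.float32(-4.5158234))
t [ 81. 266.] 0.018 (array([0.30089846, 0.39207667], dtype=float32), np.float32(0.1665408), np.float32(0.05693391), np.float32(-52.071907))
t [ 25. 176.] 0.046 (array([0.5468036 , 0.58757716], dtype=float32), np.float32(0.19011076), np.float32(0.095037654), np.float32(5.847023))
row [-0.0, -0.006, 0.366] [0.0, 0.0, 0.002]
```

View pics/t2.png

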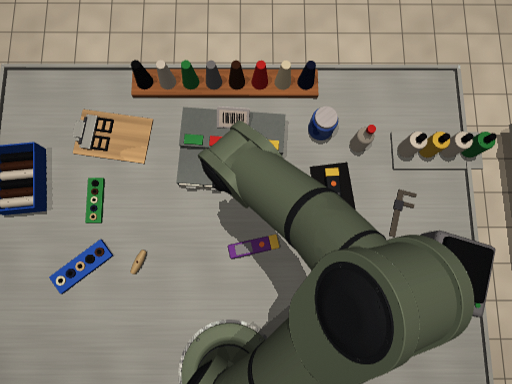

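The arm is over the cabinet with the board hidden beneath it in the top view; everything else is unmoved. In the wrist view the board is centred on the bay line, so I'll lower to the deck.

```bash
python3 -m inch '[[0,-0.006,0.1,0,0,0,0.3],[0,-0.006,0.22,0,0,0,0.3],[0,-0.006,0.32,0,0,0,0.3],[0,-0.006,0.366,0,0,0.002,0.3],[0,-0.006,0.366,0,0,0.002,0.3],[0,-0.006,0.366,0,0,0.002,0.3]]'
python3 - <<'E'
from h import *
s=cam("scene"); u,v=proj(s,[.58,-.04,.06]); u,v=int(u),int(v)
cv2.imwrite("pics/s3.png",cv2.resize(s["img"][v-70:v+70,u-90:u+90],None,fx=4,fy=4,interpolation=cv2.INTER_CUBIC)[:,:,::-1])
step([.540,-.0334,.0265],176.1)
step([.622,-.039,.0265],176.1)
E
```

```text
clock: 13.85
position: [0.5055, -0.032, 0.027]
tool_rot: [3.142, 0.001, 3.072]
force: [0.0, 0.4, -0.9]
grip_width: 0.0459
finger_force: 73.1
row [-0.173, 0.006, 0.003] [-0.0, 0.001, -0.001]
row [-0.584, 0.006, 0.003] [-0.0, 0.001, -0.001]
```

View pics/s3.png

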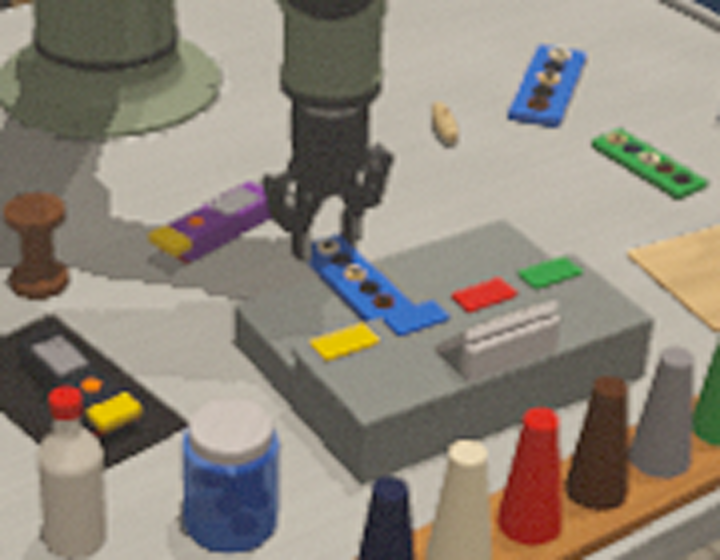

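The board points straight at the blue tile, held by its outer end. Inserting.

```bash
python3 -m inch '[[-0.05,0.006,0,0,0,0,0.3],[-0.1,0.006,0,0,0,0,0.3],[-0.14,0.006,0,0,0,0,0.3],[-0.18,0.006,0,0,0,0,0.3],[-0.18,0.006,0,0,0,0,0.3]]'; python3 -m inch '[[-0.03,0,0,0,0,0,0.3],[-0.06,0,0,0,0,0,0.3],[-0.09,0,0,0,0,0,0.3],[-0.12,0,0,0,0,0,0.3],[-0.12,0,0,0,0,0,0.3]]';  python3 -c "
from h import *
step([.622,-.039,.0265],176.1)"
```

```text
clock: 14.52
position: [0.5416, -0.0334, 0.0263]
tool_rot: [3.141, 0.0, 3.072]
force: [-0.4, 0.3, -0.5]
grip_width: 0.0461
finger_force: 73.1
clock: 15.15
position: [0.5654, -0.0351, 0.0263]
tool_rot: [3.141, 0.0, 3.072]
force: [-0.4, 0.1, -1.5]
grip_width: 0.0459
finger_force: 73.1
row [-0.284, 0.0, -0.001] [0.0, 0.0, -0.001]
```

```bash
python3 -m inch '[[-0.05,0,0,0,0,0,0.3],[-0.1,0,0,0,0,0,0.3],[-0.15,0,0,0,0,0,0.3],[-0.2,0,0,0,0,0,0.3],[-0.23,0,0,0,0,0,0.3],[-0.26,0,0,0,0,0,0.3],[-0.28,0,0,0,0,0,0.3],[-0.28,0,0,0,0,0,0.3]]'
python3 - <<'E'
from h import *
f=cam("wrist"); 
for c in blobs(f,"blue",80): print(c.mean(0).round(),rect(f,c,.060))
E
```

```text
clock: 16.15
position: [0.621, -0.039, 0.0264]
tool_rot: [3.142, -0.0, 3.072]
force: [-0.1, 0.1, -1.1]
grip_width: 0.0461
finger_force: 73.1
[  9. 358.] (array([ 0.677803  , -0.18952441], dtype=float32), np.float32(0.043068014), np.float32(0.015673105), np.float32(-20.155128))
[259. 330.] (array([ 0.66684437, -0.04194783], dtype=float32), np.float32(0.060494393), np.float32(0.020054178), np.float32(85.14476))
[259. 264.] (array([ 0.62317675, -0.03914578], dtype=float32), np.float32(0.04673123), np.float32(0.04407291), np.float32(85.96736))
```

```bash
python3 -m inch '[[0,0,0,0,0,0,0.7],[0,0,0,0,0,0,0.7],[0,0,0,0,0,0,0.7],[0.05,0,-0.02,0,0,0,0.7],[0.15,0,-0.02,0,0,0,0.7],[0.23,0,-0.02,0,0,0,0.7],[0.23,0,-0.02,0,0,0,0.45],[0.23,0,-0.02,0,0,0,0.45],[0.23,0,-0.02,0,0,0,0.45]]' 40
python3 - <<'E'
from h import *
f=cam("wrist"); 
for c in blobs(f,"blue",80): print(c.mean(0).round(),rect(f,c,.060))
step([.6037,-.0377,.03],176.1)
E
```

```text
clock: 17.32
position: [0.5755, -0.0358, 0.0304]
tool_rot: [3.141, 0.0, 3.072]
force: [-0.4, -0.1, 0.2]
grip_width: 0.0385
finger_force: 0.0
[ 10. 373.] (array([ 0.64816916, -0.19549397], dtype=float32), np.float32(0.019737624), np.float32(0.016236672), np.float32(-20.17633))
[259. 319.] (array([ 0.61568093, -0.03836243], dtype=float32), np.float32(0.046320546), np.float32(0.03856399), np.float32(84.9209))
row [-0.142, 0.0, 0.002] [0.0, 0.0, -0.001]
```

```bash
python3 -m inch '[[-0.05,0,0,0,0,0,0.45],[-0.08,0,0,0,0,0,0.45],[-0.1,0,0,0,0,0,0.45],[-0.12,0,0,0,0,0,0.45],[-0.13,0,0,0,0,0,0.45],[-0.13,0,0,0,0,0,0.45]]'; python3 -m inch '[[-0.01,0,0,0,0,0,0.45],[-0.015,0,0,0,0,0,0.45],[-0.015,0,0,0,0,0,0.45]]'
```

```text
clock: 18.12
position: [0.6011, -0.0376, 0.0304]
tool_rot: [3.141, 0.0, 3.072]
force: [-0.3, -0.9, 0.2]
grip_width: 0.0383
finger_force: 0.0
clock: 18.5
position: [0.602, -0.0377, 0.0302]
tool_rot: [-3.141, -0.004, 3.073]
force: [-14.5, 0.9, 8.1]
grip_width: 0.0387
finger_force: 7.0
```

```bash
python3 -m inch '[[0.1,0,0,0,0,0,0.45],[0.25,0,-0.1,0,0,0,0.7],[0.25,0,-0.4,0,0,0,1],[0.25,0,-0.8,0,0,0,1],[0.25,0.4,-0.8,0,0,0,1],[0.25,0.8,-0.8,0,0,0,1],[0.25,1,-0.8,0,0,0,1],[0.25,1,-0.8,0,0,0,1]]'
python3 - <<'E'
from h import *
f=cam("wrist"); t=cam("top"); 
for g in (f,t):
  P=pts(g)
  for col in("blue","green","yellow","red"):
    for c in blobs(g,col,40): 
        m=c.mean(0); u,v=m.astype(int); z=np.median(P[v-2:v+3,u-2:u+3,2]);print(col,m.round(),z.round(3),rect(g,c,z))
step([.44,.416,.12],180)
E
```

```text
clock: 19.5
position: [0.5672, 0.1699, 0.191]
tool_rot: [3.14, 0.001, 3.078]
force: [-0.7, -0.7, 0.9]
grip_width: 0.0853
finger_force: 0.0
blue [ 80. 272.] 0.075 (array([ 0.6616052 , -0.04000691], dtype=float32), np.float32(0.058437116), np.float32(0.03181363), np.float32(86.32402))
blue [ 86. 238.] 0.06 (array([ 0.6260412 , -0.03396674], dtype=float32), np.float32(0.052937638), np.float32(0.037082475), np.float32(86.33168))
green [213. 273.] 0.075 (array([0.67191714, 0.11024325], dtype=float32), np.float32(0.05583728), np.float32(0.030545257), np.float32(86.32399))
green [473.  90.] 0.014 (array([0.49986216, 0.4143437 ], dtype=float32), np.float32(0.13712837), np.float32(0.047513153), np.float32(0.7453079))
yellow [ 19. 272.] 0.075 (array([ 0.6556115 , -0.10995206], dtype=float32), np.float32(0.050186895), np.float32(0.031692613), np.float32(86.32428))
red [102. 376.] 0.038 (array([ 0.85874283, -0.08532354], dtype=float32), np.float32(0.05405711), np.float32(0.037792254), np.float32(86.29544))
red [130. 269.] 0.075 (array([0.6597776 , 0.01483887], dtype=float32), np.float32(0.042533
[... 1138 characters left out ...]
np.float32(0.042734455), np.float32(0.026098324), np.float32(-85.10761))
yellow [269. 144.] 0.074 (array([ 0.65948826, -0.11743862], dtype=float32), np.float32(0.053927567), np.float32(0.031215971), np.float32(89.66232))
yellow [436. 144.] 0.11 (array([ 0.64675593, -0.59281385], dtype=float32), np.float32(0.09998682), np.float32(0.051869486), np.float32(-56.642605))
red [371. 129.] 0.15 (array([ 0.679162  , -0.39931533], dtype=float32), np.float32(0.02763139), np.float32(0.021825429), np.float32(-45.34696))
red [260.  75.] 0.097 (array([ 0.8718867 , -0.08804171], dtype=float32), np.float32(0.09489299), np.float32(0.048316758), np.float32(-0.5224762))
row [0.72, 1.2, 0.353] [0.0, 0.0, -0.042]
```

```bash
python3 -m inch '[[0.2,0.3,0.05,0,0,-0.046,1],[0.4,0.6,0.1,0,0,-0.046,1],[0.6,0.85,0.2,0,0,-0.046,1],[0.7,1,0.35,0,0,-0.046,1],[0.7,1,0.35,0,0,-0.046,1],[0.7,1,0.35,0,0,-0.046,1]]'; python3 -c "
from h import *
step([.4435,.4149,.05],180.6)"
```

```text
clock: 20.35
position: [0.4429, 0.3731, 0.1202]
tool_rot: [-3.141, -0.0, -3.14]
force: [0.8, -0.2, 0.7]
grip_width: 0.0857
finger_force: 0.0
row [-0.003, 0.209, 0.351] [-0.001, -0.0, -0.005]
```

```bash
python3 -m inch '[[0,0.15,0.1,0,0,-0.005,1],[0,0.209,0.25,0,0,-0.005,1],[0,0.209,0.35,0,0,-0.005,1],[0,0.209,0.35,0,0,-0.005,1]]'
python3 - <<'E'
from h import *
f=cam("wrist"); 
for c in blobs(f,"green",80): print(c.mean(0).round(),rect(f,c,.013))
t=cam("top")
for c in blobs(t,"green",200): print(c.mean(0).round(),rect(t,c,.014))
step([.4435,.4149,-.018],180.6)
E
```

```text
clock: 20.85
position: [0.4428, 0.414, 0.0496]
tool_rot: [-3.14, -0.001, -3.133]
force: [-0.2, -0.0, -0.2]
grip_width: 0.0853
finger_force: 0.0
[263. 265.] (array([0.49750575, 0.41729465], dtype=float32), np.float32(0.14036953), np.float32(0.04708727), np.float32(0.78593445))
row [-0.002, -0.002, 0.346] [0.0, 0.0, -0.001]
```

```bash
python3 -m inch '[[0,0.008,0.12,0,0,0,1],[0,0.008,0.24,0,0,0,0.8],[0,0.008,0.32,0,0,0,0.75],[0,0.008,0.345,0,0,0,0.75],[0,0.008,0.345,0,0,0,0.75],[0,0.008,0.345,0,0,0,0.5],[0,0.008,0.345,0,0,0,0.3],[0,0.008,0.345,0,0,0,0.3],[0,0.008,0.345,0,0,0,0.3],[0,0.008,0.345,0,0,0,0.3]]' 70
```

```text
clock: 22.2
position: [0.4423, 0.4182, -0.0176]
tool_rot: [3.141, 0.001, -3.131]
force: [-2.3, -1.0, 6.3]
grip_width: 0.0457
finger_force: 71.6
```

```bash
python3 -m inch '[[0,0,-0.15,0,0,0,0.3],[0,0,-0.35,0,0,0,0.3],[0,0,-0.6,0,0,0,0.3],[0,0,-0.6,0,0,0,0.3]]' ; python3 -c "
from h import *
step([.470,.22,.10],176.1);step([.505,.1213,.10],176.1)"
```

```text
clock: 22.7
position: [0.4432, 0.4192, 0.1053]
tool_rot: [3.138, 0.004, -3.131]
force: [0.2, 0.7, -1.5]
grip_width: 0.0461
finger_force: 72.2
row [-0.124, -0.998, 0.023] [0.002, 0.003, 0.05]
row [-0.293, -1.493, 0.022] [0.002, 0.003, 0.05]
```

```bash
python3 -m inch '[[-0.02,-0.2,0,0,0,0.02,0.3],[-0.05,-0.4,0,0,0,0.05,0.3],[-0.08,-0.6,0,0,0,0.05,0.3],[-0.12,-0.8,0,0,0,0.05,0.3],[-0.124,-1,0,0,0,0.05,0.3],[-0.124,-1,0,0,0,0.05,0.3]]' ; python3 -c "
from h import *
step([.505,.1213,.10],176.1)"
```

```text
clock: 23.45
position: [0.4693, 0.2146, 0.1008]
tool_rot: [-3.139, -0.0, 3.07]
force: [0.2, 0.7, -1.1]
grip_width: 0.0458
finger_force: 72.3
row [-0.211, -0.453, 0.005] [-0.001, -0.0, -0.002]
```

```bash
python3 -m inch '[[-0.1,-0.2,0,0,0,0,0.3],[-0.2,-0.4,0,0,0,0,0.3],[-0.211,-0.453,0.005,0,0,-0.002,0.3],[-0.211,-0.453,0.005,0,0,-0.002,0.3],[-0.211,-0.453,0.005,0,0,-0.002,0.3]]'
python3 - <<'E'
from h import *
f=cam("wrist"); z=bot.observe()["position"][2]+.032
for c in blobs(f,"green",80): print(c.mean(0).round(),rect(f,c,z))
step([.505,.1213,.029],176.1)
E
```

```text
clock: 24.08
position: [0.5045, 0.1264, 0.1005]
tool_rot: [3.141, 0.0, 3.079]
force: [0.1, 0.3, -1.8]
grip_width: 0.0457
finger_force: 72.3
[259. 286.] (array([0.52301854, 0.12525485], dtype=float32), np.float32(0.07237545), np.float32(0.04621106), np.float32(-4.125641))
row [-0.004, -0.025, 0.358] [0.0, 0.0, 0.003]
```

```bash
python3 -m inch '[[-0.004,-0.02,0.1,0,0,0,0.3],[-0.004,-0.02,0.22,0,0,0,0.3],[-0.004,-0.02,0.32,0,0,0,0.3],[-0.004,-0.02,0.358,0,0,0,0.3],[-0.004,-0.02,0.358,0,0,0,0.3],[-0.004,-0.02,0.358,0,0,0,0.3]]'
python3 - <<'E'
from h import *
f=cam("wrist"); z=bot.observe()["position"][2]+.032
for c in blobs(f,"green",80): print(c.mean(0).round(),rect(f,c,z))
step([.544,.1186,.029],176.1)
E
```

```text
clock: 24.88
position: [0.5057, 0.1209, 0.0292]
tool_rot: [3.141, 0.001, 3.077]
force: [-0.2, -0.4, -0.6]
grip_width: 0.0459
finger_force: 72.3
[259. 286.] (array([0.5242927 , 0.11977422], dtype=float32), np.float32(0.072209544), np.float32(0.046302676), np.float32(-4.3433304))
row [-0.191, 0.001, 0.002] [0.0, 0.001, 0.002]
```

```bash
python3 -m inch '[[-0.05,0.001,0.002,0,0,0.002,0.3],[-0.1,0.001,0.002,0,0,0.002,0.3],[-0.14,0.001,0.002,0,0,0.002,0.3],[-0.17,0.001,0.002,0,0,0.002,0.3],[-0.2,0.001,0.002,0,0,0.002,0.3],[-0.23,0.001,0.002,0,0,0.002,0.3],[-0.26,0.001,0.002,0,0,0.002,0.3],[-0.29,0.001,0.002,0,0,0.002,0.3],[-0.29,0.001,0.002,0,0,0.002,0.3]]'; python3 -c "
from h import *
step([.630,.1128,.029],176.1)"
```

```text
clock: 26.05
position: [0.5637, 0.1172, 0.0284]
tool_rot: [3.141, 0.0, 3.074]
force: [-0.7, -0.5, -1.2]
grip_width: 0.0461
finger_force: 72.3
row [-0.332, 0.001, -0.003] [0.0, 0.0, -0.0]
```

```bash
python3 -m inch '[[-0.06,0,0,0,0,0,0.3],[-0.12,0,0,0,0,0,0.3],[-0.18,0,0,0,0,0,0.3],[-0.24,0,0,0,0,0,0.3],[-0.29,0,0,0,0,0,0.3],[-0.32,0,0,0,0,0,0.3],[-0.34,0,0,0,0,0,0.3],[-0.34,0,0,0,0,0,0.3]]'; python3 -m inch '[[0,0,0,0,0,0,0.7],[0,0,0,0,0,0,0.7],[0,0,0,0,0,0,0.7],[0.05,0,-0.015,0,0,0,0.7],[0.15,0,-0.015,0,0,0,0.7],[0.24,0,-0.015,0,0,0,0.7],[0.24,0,-0.015,0,0,0,0.45],[0.24,0,-0.015,0,0,0,0.45],[0.24,0,-0.015,0,0,0,0.45]]' 40
python3 - <<'E'
from h import *
f=cam("wrist"); 
for c in blobs(f,"green",80): print(c.mean(0).round(),rect(f,c,.060))
step([.614,.1139,.03],176.1)
E
```

```text
clock: 27.05
position: [0.6312, 0.1126, 0.0284]
tool_rot: [-3.142, -0.0, 3.074]
force: [0.4, 0.7, -0.9]
grip_width: 0.0459
finger_force: 72.3
clock: 28.18
position: [0.5838, 0.1158, 0.0314]
tool_rot: [3.141, 0.0, 3.073]
force: [0.2, -1.1, 0.1]
grip_width: 0.0383
finger_force: 0.0
[259. 319.] (array([0.6259061 , 0.11320438], dtype=float32), np.float32(0.04622731), np.float32(0.033427), np.float32(86.16162))
row [-0.152, 0.001, 0.007] [0.0, 0.0, -0.0]
```

```bash
python3 -m inch '[[-0.05,0,0.005,0,0,0,0.45],[-0.08,0,0.005,0,0,0,0.45],[-0.1,0,0.005,0,0,0,0.45],[-0.12,0,0.005,0,0,0,0.45],[-0.14,0,0.005,0,0,0,0.45],[-0.14,0,0.005,0,0,0,0.45]]'; python3 -m inch '[[-0.01,0,0,0,0,0,0.45],[-0.015,0,0,0,0,0,0.45],[-0.015,0,0,0,0,0,0.45]]'
```

```text
clock: 28.98
position: [0.6115, 0.1139, 0.0304]
tool_rot: [3.142, 0.0, 3.074]
force: [-0.2, -0.3, 0.6]
grip_width: 0.0383
finger_force: 0.0
clock: 29.35
position: [0.613, 0.1139, 0.0302]
tool_rot: [-3.141, -0.002, 3.074]
force: [-8.8, -0.1, 4.6]
grip_width: 0.0383
finger_force: 4.5
```

```bash
python3 -m inch '[[-0.005,0,0,0,0,0,0.45],[-0.005,0,0,0,0,0,0.45],[0.1,0,0,0,0,0,0.45],[0.25,0,-0.1,0,0,0,0.7],[0.4,0,-0.4,0,0,0,1],[0.5,-0.1,-0.7,0,0,0,1],[0.5,-0.3,-0.9,0,0,0.1,1],[0.5,-0.5,-0.9,0,0,0.2,1],[0.5,-0.5,-0.9,0,0,0.3,1],[0.5,-0.5,-0.9,0,0,0.4,1],[0.5,-0.5,-0.9,0,0,0.5,1],[0.5,-0.5,-0.9,0,0,0.6,1],[0.5,-0.5,-0.9,0,0,0.7,1],[0.5,-0.5,-0.9,0,0,0.8,1],[0.5,-0.5,-0.9,0,0,0.9,1],[0.5,-0.5,-0.9,0,0,0.95,1]]'; python3 -c "
from h import *
step([.50,-.1,.22],30)"
```

```text
clock: 31.35
position: [0.5077, 0.0209, 0.2106]
tool_rot: [3.141, 0.0, 1.578]
force: [0.4, 0.4, -0.6]
grip_width: 0.0855
finger_force: 0.0
row [-0.604, -0.043, -0.047] [0.0, 0.0, 0.671]
```

```bash
python3 -m inch '[[0,0,0,0,0,0.1,1],[0,0,0,0,0,0.2,1],[0,0,0,0,0,0.3,1],[0,0,0,0,0,0.4,1],[0,0,0,0,0,0.5,1],[0,0,0,0,0,0.6,1],[0,0,0,0,0,0.7,1],[0,0,0,0,0,0.8,1],[0,0,0,0,0,0.9,1],[0,0,0,0,0,1,1],[0,0,0,0,0,1,1],[0,0,0,0,0,1,1]]'
python3 - <<'E'
from h import *
f=cam("wrist","w5.png"); P=pts(f); print(-f["R"].T@f["t"],f["R"][2])
for col in("blue","green","yellow","red"):
    for c in blobs(f,col,60):
        m=c.mean(0); u,v=m.astype(int); z=np.median(P[v-2:v+3,u-2:u+3,2]);z=.075 if z>.07 else .059; r=rect(f,c,z); print(col,m.round(),z,r)
E
```

```text
clock: 32.85
position: [0.5077, 0.0209, 0.2105]
tool_rot: [-3.142, -0.0, 0.015]
force: [0.0, 0.1, -0.3]
grip_width: 0.0853
finger_force: 0.0
[0.59088756 0.02242292 0.37345625] [-0.32191725 -0.00577701 -0.94675019]
blue [ 12. 274.] 0.059 (array([0.36725834, 0.34908822], dtype=float32), np.float32(0.081649154), np.float32(0.053691313), np.float32(-52.12511))
blue [320.  57.] 0.059 (array([ 0.6280106 , -0.03820626], dtype=float32), np.float32(0.048132125), np.float32(0.03180379), np.float32(85.84706))
blue [331.  16.] 0.075 (array([ 0.66117066, -0.04142503], dtype=float32), np.float32(0.05597492), np.float32(0.028401846), np.float32(86.302475))
green [170.  43.] 0.059 (array([0.63863564, 0.11152744], dtype=float32), np.float32(0.04628841), np.float32(0.031213995), np.float32(86.09808))
green [165.   8.] 0.075 (array([0.6633455 , 0.10964253], dtype=float32), np.float32(0.055260077), np.float32(0.014918216), np.float32(-89.1109))
yellow [369. 254.] 0.059 (array([ 0.40394706, -0.1190602 ], dtype=float32), np.float32(0.026319975), np.float32(0.014864097), np.float32(32.56932))
yellow [412.  22.] 0.075 (array([ 0.6568276 , -0.11657265], dtype=float32), np.float32(0.05713884), np.float32(0.03058575), np.float32(85.84964))
red [249.  12.] 0.075 (array([0.6612953 , 0.03386888], dtype=float32), np.float32(0.05645286), np.float32(0.021373203), np.float32(-89.1142))
```

View pics/w5.png

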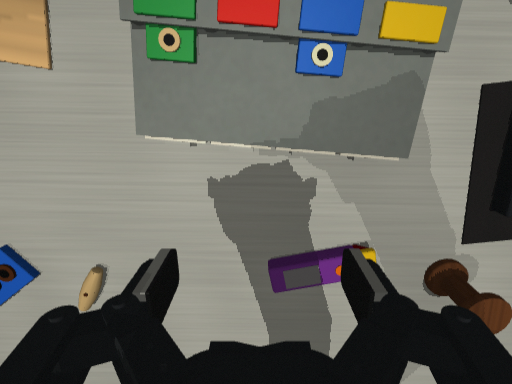

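Both boards stick out about 31 mm and lie straight in the green and blue bays (green at (170,43), blue at (320,57) in the wrist view). Next is the reader.

```bash
python3 -m inch '[[-0.05,0.3,0,0,0,0,1],[-0.1,0.6,0,0,0,0,1],[-0.15,0.9,0,0,0,0,1],[-0.2,1,0,0,0,0,1],[-0.2,1,0,0,0,0,1]]' | grep pos; python3 -m inch '[[0,0.3,0,0,0,0,1],[0,0.6,0,0,0,0,1],[0,0.65,0,0,0,0,1],[0,0.65,0,0,0,0,1],[0,0.65,0,0,0,0,1]]'
python3 - <<'E'
from h import *
f=cam("wrist","w6.png"); t=cam("top","t6.png")
for n,g in (("w",f),("t",t)):
    for c in blobs(g,"yellow",60): print(n,c.mean(0).round(),rect(g,c,.033))
E
```

```text
position: [0.4691, -0.1813, 0.2103]
clock: 34.15
position: [0.4719, -0.3078, 0.2105]
tool_rot: [-3.141, -0.0, 0.014]
force: [0.1, -0.1, -1.0]
grip_width: 0.0853
finger_force: 0.0
w [128. 237.] (array([ 0.3749917 , -0.13486901], dtype=float32), np.float32(0.043643814), np.float32(0.02924038), np.float32(11.596596))
w [265.  68.] (array([ 0.5840477 , -0.31136483], dtype=float32), np.float32(0.041525118), np.float32(0.025988443), np.float32(-86.46053))
t [274. 242.] (array([ 0.37199053, -0.13063505], dtype=float32), np.float32(0.042113468), np.float32(0.024431663), np.float32(11.243622))
t [332. 171.] (array([ 0.58575416, -0.31044397], dtype=float32), np.float32(0.04216977), np.float32(0.026146501), np.float32(-84.66888))
t [269. 144.] (array([ 0.67300606, -0.11981767], dtype=float32), np.float32(0.05588952), np.float32(0.032394495), np.float32(89.66232))
```

View pics/w6.png

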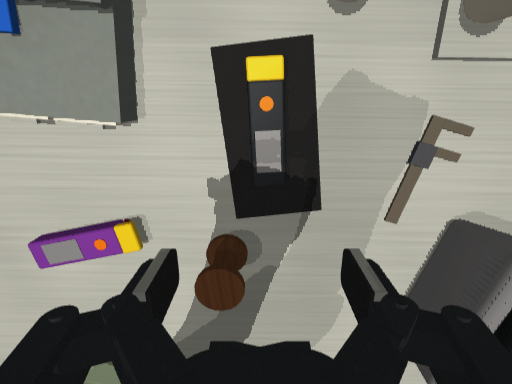

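The wrist view shows the reader on its pad, nose at (265,68) and tail near (269,186). The spool is close to the pad's near edge at (222,270).

Run:
```python
from h import *
f=cam("wrist"); P=pts(f); t=cam("top"); Q=pts(t)
a,b=onz(f,265,56,.033),onz(f,269,186,.033); print("reader",a,b,np.hypot(*(a-b)[:2]),np.degrees(np.arctan2(*(a-b)[1::-1])),(a+b)/2)
c=np.array([onz(f,u,v,.003) for u,v in((212,47),(313,35),(321,209),(236,217))]); print("pad",c.round(3).tolist(),c.mean(0))
q=P.reshape(-1,3); near=q[(abs(q[:,0]-.4)<.07)&(abs(q[:,1]+.27)<.07)]
for lo,hi in((.075,.1),(.005,.03)): k=near[(near[:,2]>lo)&(near[:,2]<hi)]; print("spool",len(k),k.min(0),k.max(0))
q=Q.reshape(-1,3); near=q[(abs(q[:,0]-.4)<.07)&(abs(q[:,1]+.27)<.07)]; k=near[(near[:,2]>.08)&(near[:,2]<.1)]; print("spool top",len(k),k.min(0),k.max(0))
```

```text
reader [ 0.59572088 -0.31249821  0.033     ] [ 0.44834428 -0.32041258  0.033     ] 0.14758895162189165 3.0739291774400823 [ 0.52203258 -0.3164554   0.033     ]
pad [[0.608, -0.251, 0.003], [0.622, -0.368, 0.003], [0.406, -0.395, 0.003], [0.393, -0.276, 0.003]] [ 0.50722385 -0.32252986  0.003     ]
spool 1337 [ 0.3300214  -0.29139931  0.07884397] [ 0.36728418 -0.23238926  0.09313163]
spool 832 [ 0.33035053 -0.33952776  0.00500692] [ 0.46814162 -0.23295342  0.02999456]
spool top 240 [ 0.33013374 -0.29054949  0.08064535] [ 0.366899   -0.23148565  0.09499659]
```

```bash
python3 -c "
from h import *
step([.521,-.3165,-.011],4.5)"
```

```text
row [0.246, 0.042, 1.108] [-0.0, -0.0, -0.042]
```

```bash
python3 -m inch '[[0.15,0.042,0.2,0,0,-0.042,1],[0.246,0.042,0.5,0,0,-0.042,1],[0.246,0.042,0.75,0,0,-0.042,1],[0.246,0.042,0.85,0,0,-0.042,1],[0.246,0.042,0.85,0,0,-0.042,1]]'
python3 - <<'E'
from h import *
f=cam("wrist")
for c in blobs(f,"yellow",60): print(c.mean(0).round(),rect(f,c,.033))
step([.521,-.3165,-.011],4.5)
E
```

```text
clock: 34.98
position: [0.5203, -0.3173, 0.0403]
tool_rot: [-3.141, 0.001, 0.077]
force: [0.0, 0.4, 0.1]
grip_width: 0.0855
finger_force: 0.0
[  5. 355.] (array([ 0.39646178, -0.12631373], dtype=float32), np.float32(0.024631293), np.float32(0.006175952), np.float32(-36.798576))
[259. 129.] (array([ 0.5845841, -0.3116329], dtype=float32), np.float32(0.041759804), np.float32(0.026076376), np.float32(-86.651344))
row [-0.0, -0.006, 0.263] [0.0, -0.001, -0.001]
```

```bash
python3 -m inch '[[0,-0.003,0.12,0,0,0,1],[0,-0.003,0.2,0,0,0,0.85],[0,-0.003,0.25,0,0,0,0.8],[0,-0.003,0.25,0,0,0,0.8],[0,-0.003,0.25,0,0,0,0.3],[0,-0.003,0.25,0,0,0,0.3],[0,-0.003,0.25,0,0,0,0.3],[0,-0.003,0.25,0,0,0,0.3],[0,-0.003,0.25,0,0,0,0.3],[0,-0.003,0.25,0,0,0,0.3]]' 90
```

```text
clock: 36.28
position: [0.521, -0.3172, -0.0086]
tool_rot: [3.141, -0.001, 0.077]
force: [-1.4, 0.6, 8.1]
grip_width: 0.0404
finger_force: 92.0
```

```bash
python3 -m inch '[[0,0,-0.15,0,0,0,0.3],[0,0,-0.4,0,0,0,0.3],[0,0,-0.65,0,0,0,0.3],[0,0,-0.9,0,0,0,0.3],[0,0,-0.9,0,0,0,0.3]]'
python3 - <<'E'
from h import *
t=cam("top"); hsv=cv2.cvtColor(t["img"],cv2.COLOR_RGB2HSV); P=pts(t)
sub=np.zeros(hsv.shape[:2],np.uint8); sub[95:138,205:262]=1
m=((P[:,:,2]>.075)&(P[:,:,2]<.125)&(hsv[:,:,1]<40)&(sub>0)).astype(np.uint8)
cs,_=cv2.findContours(m,cv2.RETR_EXTERNAL,cv2.CHAIN_APPROX_NONE); c=max(cs,key=cv2.contourArea)
r=cv2.minAreaRect(c); print(r, onz(t,*r[0],.094)); q=P[m>0]; print(q.min(0),q.max(0),np.median(q,0))
q=q-q.mean(0); print(np.linalg.svd(q,full_matrices=False)[2][2])
f=cam("wrist")
for c in blobs(f,"yellow",60): print(c.mean(0).round(),rect(f,c,bot.observe()["position"][2]+.042))
print(pose()[:2])
E
```

```text
clock: 36.9
position: [0.5221, -0.3179, 0.1745]
tool_rot: [3.138, -0.005, 0.076]
force: [0.7, 0.4, -2.5]
grip_width: 0.0405
finger_force: 91.8
((232.45175170898438, 117.5793228149414), (32.5538330078125, 20.678327560424805), 4.763641834259033) [ 0.73487299 -0.008368    0.094     ]
[ 0.70501364 -0.08782759  0.07509288] [0.76553967 0.03853881 0.12037896] [ 0.74125627 -0.01158652  0.10174248]
[-0.61077656  0.02480318  0.79141443]
[104. 277.] (array([ 0.5114552 , -0.23941861], dtype=float32), np.float32(0.018267956), np.float32(0.012310833), np.float32(12.613937))
[260. 142.] (array([ 0.5847837 , -0.31264126], dtype=float32), np.float32(0.041890156), np.float32(0.026131669), np.float32(-86.480965))
[32. 14.] (array([ 0.62681216, -0.22300488], dtype=float32), np.float32(0.022710597), np.float32(0.010979442), np.float32(85.84361))
(array([ 0.52027516, -0.31700434,  0.17056521]), array([ 3.14116853e+00, -2.69542302e-04,  7.65671547e-02]))
```

```bash
python3 -c "
from h import *
step([.597,.001,.144],-3.9)"
```

```text
row [0.504, -1.556, 0.132] [0.0, -0.0, 0.092]
```

```bash
python3 -m inch '[[0.05,-0.15,0,0,0,0.02,0.3],[0.1,-0.35,0,0,0,0.04,0.3],[0.17,-0.55,0,0,0,0.06,0.3],[0.24,-0.75,0,0,0,0.08,0.3],[0.3,-0.95,0,0,0,0.092,0.3],[0.33,-1,0,0,0,0.092,0.3],[0.33,-1,0,0,0,0.092,0.3]]'; python3 -c "
from h import *
step([.597,.001,.144],-3.9)"
```

```text
clock: 37.88
position: [0.5707, -0.1122, 0.1694]
tool_rot: [-3.142, 0.002, -0.067]
force: [1.0, -0.9, -2.4]
grip_width: 0.0403
finger_force: 91.6
row [0.094, -0.573, 0.127] [-0.0, 0.001, 0.001]
```

```bash
python3 -m inch '[[0.02,-0.12,0.02,0,0,0,0.3],[0.04,-0.27,0.05,0,0,0,0.3],[0.07,-0.42,0.09,0,0,0,0.3],[0.09,-0.53,0.12,0,0,0,0.3],[0.094,-0.573,0.127,0,0,0,0.3],[0.094,-0.573,0.127,0,0,0,0.3],[0.094,-0.573,0.127,0,0,0,0.3]]'
python3 - <<'E'
from h import *
f=cam("wrist","w7.png"); z=bot.observe()["position"][2]
for c in blobs(f,"yellow",60): print(c.mean(0).round(),rect(f,c,z+.042))
P=pts(f); print(pose()[:2])
step([.597,.001,.144],-3.9)
E
```

```text
clock: 38.75
position: [0.5974, -0.001, 0.1451]
tool_rot: [3.141, -0.0, -0.069]
force: [0.7, -1.3, -2.1]
grip_width: 0.0406
finger_force: 91.7
[261. 142.] (array([ 0.6613778 , -0.00574588], dtype=float32), np.float32(0.041153986), np.float32(0.02557029), np.float32(85.13382))
[400. 115.] (array([ 0.66859496, -0.0635384 ], dtype=float32), np.float32(0.029637698), np.float32(0.015466144), np.float32(86.04222))
(array([ 0.59743986, -0.00087995,  0.14518134]), array([ 3.14108171e+00, -1.98358410e-04, -6.94192622e-02]))
row [-0.003, -0.009, 0.006] [0.0, -0.0, -0.001]
```

View pics/w7.png

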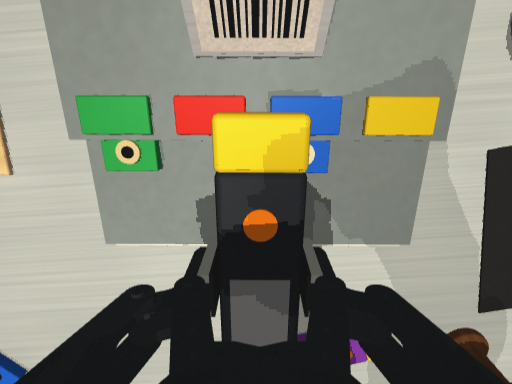

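The reader points straight at the label, nose at (261,142) and label centre near (260,20). Now I hold it still.

```bash
python3 -m inch '[[0,-0.007,0,0,0,0,0.3],[0,-0.007,0,0,0,0,0.3],[0,-0.007,0,0,0,0,0.3],[0,-0.007,0,0,0,0,0.3],[0,-0.007,0,0,0,0,0.3],[0,-0.007,0,0,0,0,0.3],[0,-0.007,0,0,0,0,0.3],[0,-0.007,0,0,0,0,0.3],[0,-0.007,0,0,0,0,0.3],[0,-0.007,0,0,0,0,0.3],[0,-0.007,0,0,0,0,0.3],[0,-0.007,0,0,0,0,0.3],[0,-0.007,0,0,0,0,0.3],[0,-0.007,0,0,0,0,0.3],[0,-0.007,0,0,0,0,0.3],[0,-0.007,0,0,0,0,0.3],[0,-0.007,0,0,0,0,0.3],[0,-0.007,0,0,0,0,0.3],[0,-0.007,0,0,0,0,0.3],[0,-0.007,0,0,0,0,0.3]]'
python3 - <<'E'
from h import *
f=cam("wrist"); s=bot.observe(); z=s["position"][2]; A=R.from_euler("xyz",s["tool_rot"])
for c in blobs(f,"yellow",300)[:2]: print(c.mean(0).round(),rect(f,c,z+.042))
v,u=np.mgrid[:384,:512]; P=pts(f); nose=P[120:165,225:300]; print("nose top z",np.median(nose[...,2]), "slope",np.median(nose[:5,:,2])-np.median(nose[-8:,:,2]),"body z",np.median(P[185:210,230:290,2]))
step([.58,-.17,.17],4.4)
E
```

```text
clock: 41.3
position: [0.5976, 0.002, 0.145]
tool_rot: [-3.142, 0.0, -0.068]
force: [0.1, -0.4, -2.2]
grip_width: 0.0402
finger_force: 91.7
[261. 142.] (array([ 0.6615849 , -0.00263977], dtype=float32), np.float32(0.04119844), np.float32(0.025605178), np.float32(85.23674))
[405. 115.] (array([ 0.6687741 , -0.06211446], dtype=float32), np.float32(0.029639361), np.float32(0.015463865), np.float32(86.139694))
nose top z 0.18714644692889246 slope -7.674960750694848e-05 body z 0.1871985544980646
row [-0.029, 0.864, -0.125] [-0.0, 0.0, -0.092]
```

```bash
python3 -m inch '[[0,0.1,-0.1,0,0,-0.02,0.3],[-0.01,0.3,-0.125,0,0,-0.04,0.3],[-0.02,0.5,-0.125,0,0,-0.06,0.3],[-0.03,0.7,-0.125,0,0,-0.08,0.3],[-0.03,0.864,-0.125,0,0,-0.092,0.3],[-0.03,0.864,-0.125,0,0,-0.092,0.3]]' 90; python3 -c "
from h import *
step([.513,-.321,.17],5);step([.513,-.321,.03],5)"
```

```text
clock: 42.1
position: [0.5792, -0.1731, 0.1698]
tool_rot: [3.141, 0.0, 0.073]
force: [0.6, 0.8, -2.4]
grip_width: 0.04
finger_force: 91.7
row [-0.384, 0.713, 0.0] [0.001, 0.0, -0.009]
row [-0.384, 0.713, 0.7] [0.001, 0.0, -0.009]
```

```bash
python3 -m inch '[[-0.08,0.15,0,0,0,0,0.3],[-0.18,0.35,0,0,0,-0.009,0.3],[-0.28,0.55,0,0,0,-0.009,0.3],[-0.384,0.713,0,0,0,-0.009,0.3],[-0.384,0.713,0.15,0,0,-0.009,0.3],[-0.384,0.713,0.35,0,0,-0.009,0.3],[-0.384,0.713,0.55,0,0,-0.009,0.3],[-0.384,0.713,0.7,0,0,-0.009,0.3],[-0.384,0.713,0.7,0,0,-0.009,0.3]]'
python3 - <<'E'
from h import *
f=cam("wrist"); s=bot.observe(); z=s["position"][2]
for c in blobs(f,"yellow",300)[:2]: print(c.mean(0).round(),rect(f,c,z+.042))
step([.513,-.321,-.008],5)
E
```

```text
clock: 43.22
position: [0.5134, -0.3166, 0.0283]
tool_rot: [-3.139, 0.003, 0.092]
force: [0.2, -0.7, -1.4]
grip_width: 0.0399
finger_force: 91.5
[ 10. 366.] (array([ 0.44052088, -0.18559416], dtype=float32), np.float32(0.029057411), np.float32(0.015104713), np.float32(-11.163673))
[261. 142.] (array([ 0.5779003, -0.3110661], dtype=float32), np.float32(0.0407912), np.float32(0.025418665), np.float32(-85.55899))
row [-0.008, 0.018, 0.19] [-0.001, 0.0, 0.003]
```

```bash
python3 -m inch '[[0,0.018,0.06,0,0,0,0.3],[0,0.018,0.12,0,0,0,0.3],[0,0.018,0.16,0,0,0,0.3],[0,0.018,0.18,0,0,0,0.3],[0,0.018,0.185,0,0,0,0.3],[0,0.018,0.185,0,0,0,0.3]]'; python3 -m inch '[[0,0,0,0,0,0,0.55],[0,0,0,0,0,0,0.65],[0,0,0,0,0,0,0.8],[0,0,0,0,0,0,0.9],[0,0,-0.1,0,0,0,1],[0,0,-0.3,0,0,0,1],[0,0,-0.6,0,0,0,1],[0,0,-0.9,0,0,0,1],[-0.3,0,-1,0,0,0,1],[-0.4,0,-1,0,0,0,1],[-0.4,0,-1,0,0,0,1],[-0.4,0,-1,0,0,0,1]]'
python3 - <<'E'
from h import *
f=cam("wrist"); t=cam("top","t8.png"); P=pts(f)
for n,g in(("w",f),("t",t)):
    for c in blobs(g,"yellow",60): print(n,c.mean(0).round(),rect(g,c,.033))
for col in("blue","green"):
    for c in blobs(t,col,60): print(col,c.mean(0).round(),rect(t,c,.060))
E
```

```text
clock: 44.02
position: [0.5147, -0.3217, -0.0068]
tool_rot: [3.141, -0.0, 0.091]
force: [-0.3, 0.5, -2.3]
grip_width: 0.0401
finger_force: 91.6
clock: 45.52
position: [0.4356, -0.3287, 0.1937]
tool_rot: [3.141, -0.001, 0.091]
force: [-0.4, 0.2, 0.1]
grip_width: 0.0856
finger_force: 0.0
w [ 96. 205.] (array([ 0.3745325 , -0.13544092], dtype=float32), np.float32(0.042473305), np.float32(0.029622553), np.float32(12.767525))
w [260.  33.] (array([ 0.57795614, -0.3169285 ], dtype=float32), np.float32(0.04159926), np.float32(0.025879683), np.float32(-85.98983))
t [274. 242.] (array([ 0.37226287, -0.13058093], dtype=float32), np.float32(0.041558143), np.float32(0.02443167), np.float32(11.243622))
t [333. 173.] (array([ 0.57979006, -0.31589216], dtype=float32), np.float32(0.042007837), np.float32(0.026547443), np.float32(-85.114494))
t [269. 144.] (array([ 0.67298466, -0.11981755], dtype=float32), np.float32(0.055889506), np.float32(0.0323517), np.float32(89.66232))
t [436. 144.] (array([ 0.67178833, -0.63059795], dtype=float32), np.float32(0.10763207), np.float32(0.055518184), np.float32(-5
[... 413 characters left out ...]
1713))
blue [244. 143.] (array([ 0.66836727, -0.04142764], dtype=float32), np.float32(0.05672282), np.float32(0.030343218), np.float32(86.325226))
blue [322. 124.] (array([ 0.7330426, -0.2834577], dtype=float32), np.float32(0.07816851), np.float32(0.051509388), np.float32(60.611725))
green [193. 152.] (array([0.638887  , 0.11245834], dtype=float32), np.float32(0.045566417), np.float32(0.03129066), np.float32(-89.95113))
green [193. 139.] (array([0.6796177 , 0.11205461], dtype=float32), np.float32(0.055510838), np.float32(0.029192418), np.float32(86.31702))
green [485. 140.] (array([ 0.6772362, -0.7767756], dtype=float32), np.float32(0.04992725), np.float32(0.047938593), np.float32(26.35508))
```

View pics/t8.png

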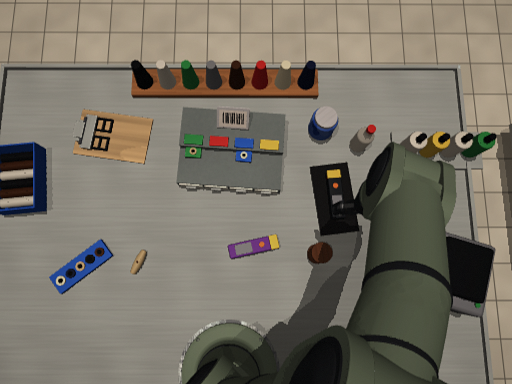

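The top view shows green and blue in their own bays, the reader on its pad and the bystanders in place. The gripper is clear, so I'm handing in.

```bash
python3 -c "
from workcell import bot
print(bot.job_done())"
```

```text
the job is handed in; nothing more can be done
None
```

The job is handed in, though the hand-in returned no verdict: the green and blue boards are home in their bays, the reader was aimed at the label and held for 2.5 s, and it is back on its pad right side up.

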